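# Seat the lens barrel in the V-block and hold it for clamping

### The arm

A 7-joint arm with a two-finger parallel gripper is mounted at the origin on the work surface. World frame = base frame: x ahead of the robot, y to its left, z up, the work surface at z = 0. Lengths are in m, angles in rad, forces in N, time in s.
With the tool pointing down it reaches from about 0.35 to 0.9 m from the base axis. Payload 7.2 kg.
Tool frame: the origin (TCP) lies at the very end of the fingers, on their centre line; the grasp point (between the pads) lies 19 mm behind it; z points along the fingers, y is the line along which they close (so a half turn about z gives the same grasp; the last joint's range is limited). The gripper opens to 85 mm and grips with 20 to 120 N. Pads are 22 mm wide; open, the fingers measure 114 mm over their backs; the gripper's body (76 mm by 85 mm) begins 54 mm behind the grasp point. The pads swing forward as they close: fully open they stand 13 mm farther back than shut.
Start: joints at [-1.301, 0.411, -0.013, 1.596, 0.006, 1.134, -0.082], TCP at [0.207, 0.59, 0.231] pointing down, gripper open.
Joint ranges: [-2.95, 2.95], [-0.29, 1.99], [-1.47, 1.44], [0.14, 2.54], [-1.03, 4.17], [0.13, 1.85], [-2.86, 2.86]. Speed limits (rad/s): [2.39, 2.39, 3.01, 3.01, 3.14, 3.14, 3.14].

### API

Orientations are given as a rotation vector (axis times angle).
In Python, from cell import robot gives the robot as it stands.
- The arm moves only by the shell command python3 -m crank 'ROWS' [OPENING]. ROWS is JSON, a list of rows, each an object of numbers: "dx", "dy", "dz": the shift along the tool's x, y, z in m; "yaw": the turn about the tool's z in rad. In form: [{"dx": .., "dy": .., "dz": .., "yaw": ..}, ...]. A call has 1 to 20 rows; each row shifts and turns the commanded pose from where the row before left it, along the tool's axes as they then stand; what a row does not reach is not made up. A row lasts 1/10 s, in which the tool goes at most 50 mm and 8.59 degrees, less where a joint would pass 70% of its speed; a pose out of reach is approached as far as the arm can. A call with a gripper value outside its range is refused whole. OPENING is the opening in per cent of the stroke, from 0 (shut) to 100 (fully open), set as the call begins (- or left out, the last holds). The fingers move at their own pace and stop on an object; the grip force is fixed at half the most. Time passes only in rows, so rows that do not move let the fingers close. It gives the time, the measured TCP pose, the force, the opening and the grip force at its end, in the units of the state.
- robot.state(): the state, without advancing time (a new reading comes with each control period).
- robot.snapshot(name): name is "scene" or "side" or "wrist"; returns a dict with "image" (480x640x3 uint8, red, green, blue), "intrinsics" (3x3 intrinsics, pixels), "distortion" ([k1, k2, p1, p2, k3] as OpenCV has them; the pictures are not rectified), "rvec" (rotation vector, rad) and "tvec" (3), from world to camera coordinates, as OpenCV has them. Camera axes: x right, y down, z forward; pixel columns grow to the right and rows downward; lengths in m; the calibration is good to about 2 mm. A picture is of the moment at which its call begins. There is no depth.
- robot.sign_off(): hands the job in; it is judged then, once.
The state is a dict: "clock": time; "joints": joint angles; "qd": joint speeds; "tau": joint torques, N m; "position": TCP position; "tool_rot": TCP orientation; "ft_force": force on the tool from outside, world axes, zero at the start; "moment": the same for the moment, N m; "gripper_width": finger opening in m; "grasp_force": force on a finger pad.
Only numpy, scipy, OpenCV 4.12 (cv2) and the standard library are available. Lean on these libraries where they do the work, as an engineer would, in place of code of your own. Each camera call takes 0.05 s, during which the arm holds its last target. There are 200 camera calls.

### The job

Take the lens barrel (the tube with the wider knurled ring at one end) out of the foam tray and lay it in the V-block on the breadboard, ring end towards the cuvette holder and the ring just clear of the block's end. Press it down firmly, but without forcing it, so that it bears on both flanks of the V, and finish while still holding it pressed there, so that the clamp bridge can be screwed on. Leave the other things where they are.

Things in the scene. Friction and masses are not known exactly. Their poses are not given: they have to be found in the camera images.
- barrel_mid (a point): Lens barrel, aluminium, lying in one of the two grooves of the foam tray: plain tube 36 mm in diameter; this point is on its axis and its x axis runs along the tube towards the ring end. The plain tube reaches from 50 mm behind this point (-x) to 46 mm ahead; the knurled ring, 44 mm in diameter, covers 46 to 60 mm ahead. Mass 0.15 to 0.29 kg. It can roll about its own x axis, so only the direction of x matters
- tray: White tray 150 x 200 mm (its x by y), lined with grey foam; origin under its centre on the bench. Two grooves along its x, at y = +50 and -50 mm, hold the two tubes with their axes 40 mm above the bench. Foam rests (34 mm high) stand under the tubes only 25 to 43 mm either side of the middle; between them a channel 50 mm wide, floor 11 mm above the bench, leaves room for fingers at the middle of each tube. Fixed
- ext_mid (a point): Extension tube lying in the other groove (which groove is which varies): plain, 36 mm in diameter, 80 mm long, no ring; point at its centre, x along it. Stays there
- breadboard: Grey optical breadboard 340 x 200 x 12.7 mm with a grid of holes, fixed on the bench; origin under its centre, x along its length
- vblock: Steel V-block fixed on the breadboard; origin at the centre of its foot, 12.7 mm above the bench, x along the V, z up. 80 mm long, 64 wide (8 mm high foot flanges out to y = 46). The 90 degree V is in two saddles, x = 22 to 40 and -22 to -40 mm, tops 39 mm high; the 44 mm slot between, floor 15 mm high, leaves room for fingers. The seated tube's axis is at y = 0, 45 mm above the foot
- flank_a: Flank of the V on the +y side (45 degree faces of both saddles, ground steel and slippery, friction about 0.2); its origin is the V-block's origin
- flank_b: Flank of the V on the -y side; its origin is the V-block's origin
- cuvette_holder: Square dark steel holder 46 x 46 x 62 mm on the breadboard in line with the V, 105 to 111 mm from the V-block's centre, at one end or the other (it varies); a capped cuvette stands in it, its top 75 mm above the foot. Origin at the centre of its foot. Fixed
- iris: Round iris, 40 mm in diameter, 65 mm high, on a post and foot 40 x 46 mm, at the other end of the V, same distance. Origin at the centre of its foot. Fixed
- cuvette: Capped cuvette, 51 mm high, standing in the cuvette holder; origin under it. Not to be disturbed
- clamp_bridge: Loose clamp bridge, 64 x 15 x 17 mm bar with two thumb screws, lying on the breadboard; origin under it. Not to be disturbed
- hex_driver: Hex driver 160 mm long with an orange handle lying on the bench beyond the breadboard. Not to be disturbed
- spare_cuvette: Capped cuvette 12.5 x 12.5 x 51 mm standing on the bench beyond the tray. Not to be disturbed
- ethanol_bottle: White bottle, 60 mm in diameter, 150 mm high, on the bench left of and beyond the tray. Not to be disturbed
Things that resemble listed ones, but are neither listed nor needed, are in the scene too. What is shaped like the part that bears barrel_mid but blue, green or yellow is not meant.

How it is judged:
By the outcome, as a careful person would: the job done as asked, in the order asked, and still so for the second after the job is handed in, while the arm keeps its last pose, push and grip.
It also fails if it takes over 61 s, if anything falls off the work surface, if the arm or the gripper's body presses on something with over 40 N, if the wrist force passes 120 N, or if a joint passes its speed limit or range.

## Working session

There is one attempt and no reset: what is moved stays moved. The work goes in short steps, Python scripts to look and compute and a shell command to move; the robot and the scene stay as the last step left them, time stands still between calls to the robot, and variables do not carry over. Pictures are saved under pics/ and viewed, at most 10 in all, crops included, and the job is handed in when it is done.

```bash
mkdir -p pics; cat > h.py <<'E'
import numpy as np, cv2, pickle
from cell import robot
def snap(n,f=None):
    s=robot.snapshot(n)
    pickle.dump(s,open(f'{f or n}.pkl','wb'))
    cv2.imwrite(f'pics/{f or n}.png',s['image'][:,:,::-1]); return s
def load(f): return pickle.load(open(f'{f}.pkl','rb'))
def ray(s,px):
    p=cv2.undistortPoints(np.array(px,float).reshape(-1,1,2),np.array(s['intrinsics'],float),np.array(s['distortion'],float)).reshape(-1,2)
    R=cv2.Rodrigues(np.array(s['rvec'],float))[0]; t=np.array(s['tvec'],float).ravel()
    return -R.T@t, np.c_[p,np.ones(len(p))]@R
def onz(s,px,z):
    o,d=ray(s,px); return o+d*((z-o[2])/d[:,2])[:,None]
def proj(s,P):
    return cv2.projectPoints(np.array(P,float).reshape(-1,1,3),np.array(s['rvec'],float),np.array(s['tvec'],float),np.array(s['intrinsics'],float),np.array(s['distortion'],float))[0].reshape(-1,2)
E
python3 - <<'E'
from h import *
print(robot.state())
for n in("scene","side"): 
    s=snap(n); o,_=ray(s,[[0,0]]); print(n,o)
E
```

```text
{'clock': 0.0, 'joints': array([-1.30122125,  0.41190363, -0.0127352 ,  1.5970482 ,  0.00561958,
        1.13426663, -0.08221475]), 'qd': array([ 8.81489261e-04,  9.41917398e-04,  1.33758605e-04, -1.46155809e-03,
        6.70190035e-04,  1.23748698e-03,  1.46453956e-05]), 'tau': array([-9.25052154e-04, -6.00624561e+01,  6.82009868e-01, -2.99400526e+01,
        1.38537562e-02,  1.08638921e-02,  2.38708697e-05]), 'position': array([0.20698811, 0.58921342, 0.23044891]), 'tool_rot': array([-5.27971184e-01, -3.09675953e+00,  2.48671628e-03]), 'ft_force': array([-0.25682985,  0.20214453,  0.37052578]), 'moment': array([0.03866152, 0.06536259, 0.04669579]), 'grasp_force': 0.0, 'gripper_width': 0.08562432925582629}
scene [1.12794399 0.14787948 0.77936406]
side [ 0.35253619 -0.69244888  0.73347271]
```

View pics/scene.png

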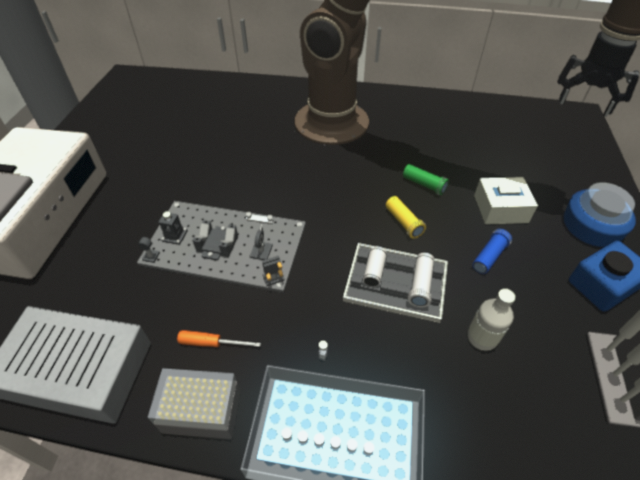

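View pics/side.png

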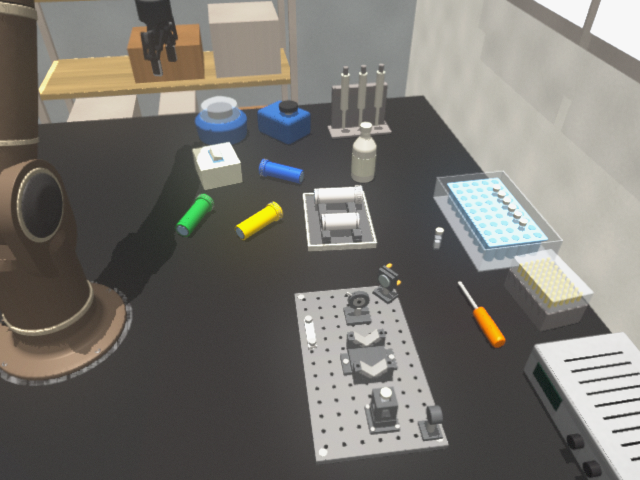

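The scene view shows the white barrel with its ring end low in the image at (424,278), and the ringless extension tube at (375,266). The V-block is at (215,238), the cuvette holder at (172,228) and the iris at (262,240). The yellow (405,216), green (425,180) and blue (492,250) ringed tubes are decoys, so the white ringed tube in the tray is the one. I'll confirm this in one enlarged crop.

```bash
python3 - <<'E'
from h import *
a=load('scene');b=load('side')
def crop(s,x,y,w,h): return cv2.resize(s['image'][y:y+h,x:x+w,::-1],(400,300),interpolation=cv2.INTER_CUBIC)
m=np.vstack([np.hstack([crop(a,340,235,120,90),crop(a,135,195,180,135)]),np.hstack([crop(b,290,170,100,75),crop(b,285,280,180,135)])])
cv2.imwrite('pics/crops.png',m)
for s,pp in((a,[(424,256),(420,297),(375,266)]),(b,[(320,196),(358,194),(340,221)])): print(onz(s,pp,.058).round(3))
print(onz(a,[(215,238),(172,240),(262,250)],.03).round(3),onz(b,[(370,360),(383,420),(357,315)],.03).round(3))
E
```

```text
[[0.533 0.271 0.058]
 [0.637 0.264 0.058]
 [0.576 0.172 0.058]]
[[0.53  0.248 0.058]
 [0.618 0.241 0.058]
 [0.556 0.149 0.058]]
[[ 0.534 -0.189  0.03 ]
 [ 0.555 -0.285  0.03 ]
 [ 0.55  -0.076  0.03 ]] [[ 0.534 -0.195  0.03 ]
 [ 0.525 -0.305  0.03 ]
 [ 0.536 -0.094  0.03 ]]
```

View pics/crops.png

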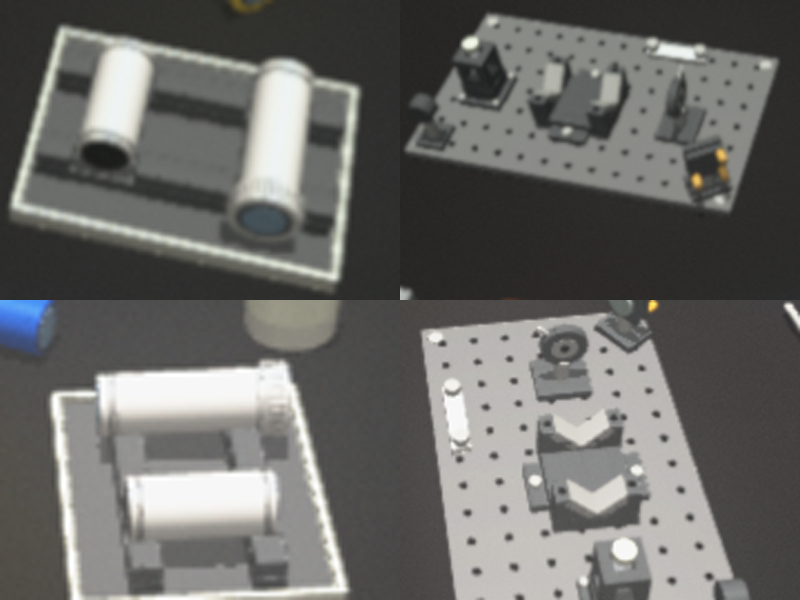

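The crop confirms it. The white tube with the knurled ring (top-left crop) has its ring towards +x, away from the robot. The cuvette holder is at the -y end of the V, so the barrel needs a -90° turn about z. I'll go above the barrel first.

```bash
python3 -m crank '[{"dx":-0.038,"dy":-0.016},{"dx":-0.038,"dy":-0.016},{"dx":-0.038,"dy":-0.016},{"dx":-0.038,"dy":-0.016},{"dx":-0.038,"dy":-0.016},{"dx":-0.038,"dy":-0.016},{"dx":-0.038,"dy":-0.016},{"dx":-0.038,"dy":-0.016},{"dx":-0.038,"dy":-0.016},{"dx":-0.038,"dy":-0.016},{"dx":-0.038,"dy":-0.016},{"dx":-0.038,"dy":-0.016},{"yaw":-0.112},{"yaw":-0.112},{"yaw":-0.112},{},{}]' 100
python3 - <<'E'
from h import *
st=robot.state();print(st['position'],cv2.Rodrigues(st['tool_rot'])[0].round(3))
s=snap('wrist','w1'); print(ray(s,[[320,240]]))
E
```

```text
[0.20702291 0.58926758 0.23053384] [[-0.944  0.331 -0.   ]
 [ 0.331  0.944 -0.001]
 [-0.    -0.001 -1.   ]]
(array([0.12895371, 0.61697433, 0.37449905]), array([[ 0.30152787, -0.11568503, -0.94645638]]))$[0]: bad value
```

View pics/w1.png

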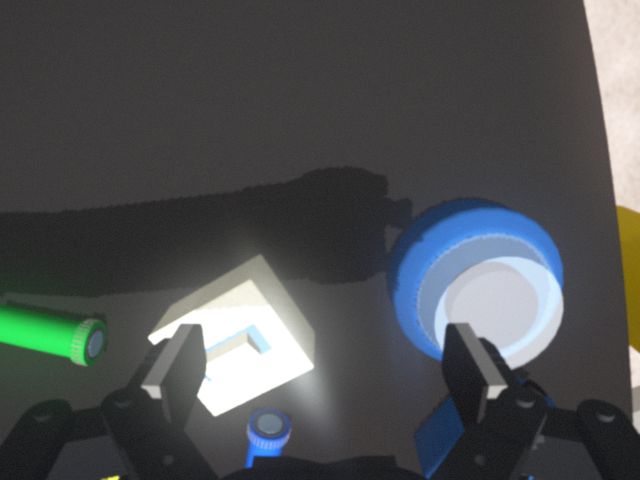

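The move was refused because every key has to be present, so the arm hasn't moved. The wrist view still shows the start area: the blue and green decoys and the white box.

```bash
python3 -m crank '[{"dx":-0.038,"dy":-0.016,"dz":0,"yaw":0},{"dx":-0.038,"dy":-0.016,"dz":0,"yaw":0},{"dx":-0.038,"dy":-0.016,"dz":0,"yaw":0},{"dx":-0.038,"dy":-0.016,"dz":0,"yaw":0},{"dx":-0.038,"dy":-0.016,"dz":0,"yaw":0},{"dx":-0.038,"dy":-0.016,"dz":0,"yaw":0},{"dx":-0.038,"dy":-0.016,"dz":0,"yaw":0},{"dx":-0.038,"dy":-0.016,"dz":0,"yaw":0},{"dx":-0.038,"dy":-0.016,"dz":0,"yaw":0},{"dx":-0.038,"dy":-0.016,"dz":0,"yaw":0},{"dx":-0.038,"dy":-0.016,"dz":0,"yaw":0},{"dx":-0.038,"dy":-0.016,"dz":0,"yaw":0},{"dx":0,"dy":0,"dz":0,"yaw":-0.112},{"dx":0,"dy":0,"dz":0,"yaw":-0.112},{"dx":0,"dy":0,"dz":0,"yaw":-0.112},{"dx":0,"dy":0,"dz":0,"yaw":0},{"dx":0,"dy":0,"dz":0,"yaw":0}]' 100
python3 - <<'E'
from h import *
st=robot.state();print(st['clock'],st['position'],cv2.Rodrigues(st['tool_rot'])[0].round(3))
s=snap('wrist','w2'); print(ray(s,[[320,240]]))
E
```

```text
clock: 1.85
position: [0.5737, 0.2573, 0.2311]
tool_rot: [-0.008, -3.141, 0.0]
ft_force: [-0.9, 0.1, 0.4]
gripper_width: 0.0852
grasp_force: 0.0
1.85 [0.57365029 0.25727775 0.23106174] [[-1.     0.005 -0.   ]
 [ 0.005  1.    -0.   ]
 [ 0.    -0.    -1.   ]]
(array([0.49087287, 0.25753206, 0.37507541]), array([[ 0.32263631, -0.00969695, -0.94651653]]))
```

View pics/w2.png

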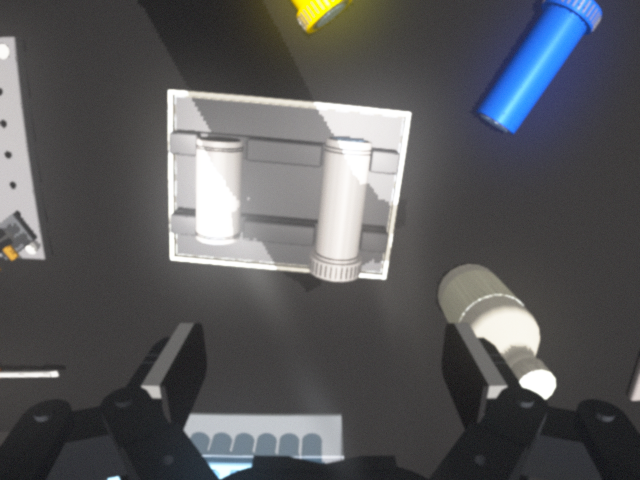

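The wrist view shows the tray. The barrel runs from its plain end at (347,140) to its ring end at (335,281), with the ring step near y=257. I'll extract its mask edges.

```bash
python3 - <<'E'
from h import *
s=load('w2');g=cv2.cvtColor(s['image'],cv2.COLOR_RGB2GRAY).astype(int)
mid=[]
for y in range(140,285,5):
    r=g[y,300:385]; d=np.diff(cv2.GaussianBlur(r.astype(np.float32).reshape(1,-1),(3,1),0).ravel())
    l=300+d[:45].argmax()+.5; e=300+45+d[45:].argmin()+.5
    P=onz(s,[(l,y),(e,y)],.04); print(y,l,e,P[0].round(4)[:2],P[1].round(4)[:2],((P[0]+P[1])/2).round(4)[:2],round((P[1]-P[0])[1]*1000,1))
print([ (y,int(g[y,345])) for y in range(128,150)],[ (y,int(g[y,335])) for y in range(250,290)])
print(onz(s,[(168,90),(411,111),(387,279),(171,262)],.02).round(4))
E
```

```text
140 337.5 354.5 [0.5229 0.2684] [0.523  0.2816] [0.523 0.275] 13.2
145 327.5 370.5 [0.5268 0.2606] [0.5269 0.2942] [0.5268 0.2774] 33.6
150 342.5 370.5 [0.5307 0.2723] [0.5307 0.2943] [0.5307 0.2833] 22.0
155 324.5 369.5 [0.5345 0.2582] [0.5346 0.2936] [0.5346 0.2759] 35.4
160 324.5 369.5 [0.5385 0.2582] [0.5386 0.2937] [0.5385 0.276 ] 35.5
165 324.5 368.5 [0.5424 0.2582] [0.5425 0.293 ] [0.5425 0.2756] 34.9
170 324.5 368.5 [0.5464 0.2581] [0.5465 0.2931] [0.5464 0.2756] 35.0
175 323.5 366.5 [0.5504 0.2573] [0.5505 0.2916] [0.5504 0.2745] 34.3
180 322.5 365.5 [0.5544 0.2565] [0.5546 0.2909] [0.5545 0.2737] 34.4
185 322.5 365.5 [0.5585 0.2565] [0.5586 0.291 ] [0.5585 0.2738] 34.5
190 321.5 365.5 [0.5625 0.2557] [0.5627 0.2911] [0.5626 0.2734] 35.5
195 321.5 364.5 [0.5667 0.2556] [0.5668 0.2904] [0.5667 0.273 ] 34.8
200 320.5 363.5 [0.5708 0.2548] [0.571  0.2897] [0.5709 0.2722] 34.9
205 320.5 363.5 [0.575  0.2548] [0.5751 0.2898] [0.5751 0.2723] 35.1
210 319.5 362.5 [0.5792 0.2539] [0.5793 0.2891] [0.5793 0.2715] 35.2
215 319.5 361.5 [0.5834 0.2539] [0.5836 0.2884] [0.5835 0.2711] 34.
[... 1034 characters left out ...]
39, 149), (140, 182), (141, 241), (142, 254), (143, 255), (144, 255), (145, 255), (146, 255), (147, 255), (148, 254), (149, 249)] [(250, 243), (251, 242), (252, 242), (253, 242), (254, 242), (255, 243), (256, 242), (257, 241), (258, 233), (259, 206), (260, 205), (261, 229), (262, 232), (263, 208), (264, 197), (265, 224), (266, 236), (267, 235), (268, 230), (269, 223), (270, 223), (271, 222), (272, 221), (273, 216), (274, 212), (275, 213), (276, 212), (277, 213), (278, 220), (279, 229), (280, 227), (281, 188), (282, 124), (283, 87), (284, 79), (285, 78), (286, 78), (287, 79), (288, 76), (289, 79)]
[[0.483  0.1319 0.02  ]
 [0.5016 0.3287 0.02  ]
 [0.6501 0.3151 0.02  ]
 [0.6324 0.1174 0.02  ]]
```

The barrel's mid-point is at about (0.5725, 0.272), with its axis at -5.5°. That agrees with the tray groove computed from the corners, and the length comes out at 111 mm. The tray wall lies 50 mm from the axis, so I'll go in with the fingers opened only about 51 mm.

```bash
python3 -m crank '[{"dx":0.001,"dy":0.015,"dz":0,"yaw":0},{"dx":0,"dy":0,"dz":0,"yaw":0.091},{"dx":0,"dy":0,"dz":0.03,"yaw":0},{"dx":0,"dy":0,"dz":0.03,"yaw":0},{"dx":0,"dy":0,"dz":0.03,"yaw":0},{"dx":0,"dy":0,"dz":0.03,"yaw":0},{"dx":0,"dy":0,"dz":0.02,"yaw":0},{"dx":0,"dy":0,"dz":0.02,"yaw":0},{"dx":0,"dy":0,"dz":0,"yaw":0},{"dx":0,"dy":0,"dz":0,"yaw":0}]' 60
python3 - <<'E'
from h import *
st=robot.state();print(st['clock'],st['position'],cv2.Rodrigues(st['tool_rot'])[0].round(3))
snap('wrist','w3')
E
```

```text
clock: 2.9
position: [0.5726, 0.2735, 0.0714]
tool_rot: [-0.145, -3.138, -0.0]
ft_force: [0.6, -0.2, 0.4]
gripper_width: 0.0514
grasp_force: 0.0
2.9 [0.57258729 0.27345547 0.07138578] [[-0.996  0.093 -0.   ]
 [ 0.093  0.996  0.   ]
 [ 0.    -0.    -1.   ]]
```

View pics/w3.png

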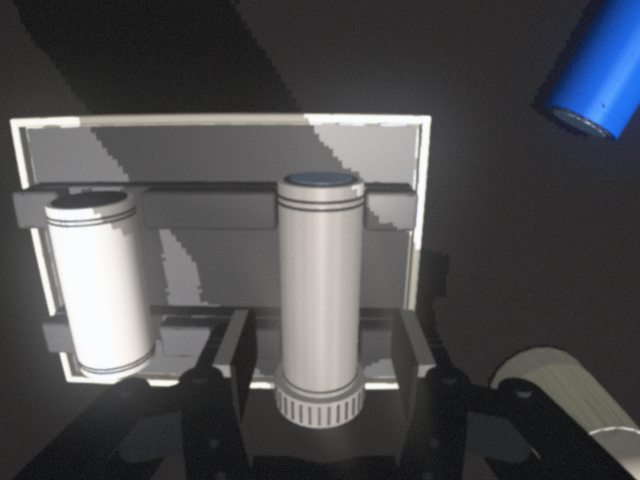

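The barrel sits centred between the fingers (tube centre at column 320, pads at 240 and 400) and upright in the view. I'll go down to TCP z = 0.018 and grip.

```bash
python3 -m crank '[{"dx":0,"dy":0,"dz":0.018,"yaw":0},{"dx":0,"dy":0,"dz":0.018,"yaw":0},{"dx":0,"dy":0,"dz":0.012,"yaw":0},{"dx":0,"dy":0,"dz":0.005,"yaw":0},{"dx":0,"dy":0,"dz":0,"yaw":0},{"dx":0,"dy":0,"dz":0,"yaw":0}]' 60
python3 -m crank '[{"dx":0,"dy":0,"dz":0,"yaw":0},{"dx":0,"dy":0,"dz":0,"yaw":0},{"dx":0,"dy":0,"dz":0,"yaw":0},{"dx":0,"dy":0,"dz":0,"yaw":0},{"dx":0,"dy":0,"dz":0,"yaw":0},{"dx":0,"dy":0,"dz":0,"yaw":0},{"dx":0,"dy":0,"dz":0,"yaw":0},{"dx":0,"dy":0,"dz":0,"yaw":0}]' 0
```

```text
clock: 3.55
position: [0.5733, 0.2727, 0.0191]
tool_rot: [0.146, 3.137, 0.001]
ft_force: [-0.0, -0.6, 0.7]
gripper_width: 0.0516
grasp_force: 0.0
clock: 4.35
position: [0.5734, 0.2727, 0.0194]
tool_rot: [0.146, 3.137, 0.001]
ft_force: [-0.7, -0.1, 5.7]
gripper_width: 0.0344
grasp_force: 59.3
```

The measured width of 34.4 mm is under 36 mm, and there's a slight upward force, so the pads are pinching a bit above the axis. I'll open, go 5 mm lower and grip again.

```bash
python3 -m crank '[{"dx":0,"dy":0,"dz":0,"yaw":0},{"dx":0,"dy":0,"dz":0,"yaw":0},{"dx":0,"dy":0,"dz":0,"yaw":0},{"dx":0,"dy":0,"dz":0.003,"yaw":0},{"dx":0,"dy":0,"dz":0.002,"yaw":0},{"dx":0,"dy":0,"dz":0,"yaw":0}]' 60
python3 -m crank '[{"dx":0,"dy":0,"dz":0,"yaw":0},{"dx":0,"dy":0,"dz":0,"yaw":0},{"dx":0,"dy":0,"dz":0,"yaw":0},{"dx":0,"dy":0,"dz":0,"yaw":0},{"dx":0,"dy":0,"dz":0,"yaw":0},{"dx":0,"dy":0,"dz":0,"yaw":0},{"dx":0,"dy":0,"dz":0,"yaw":0},{"dx":0,"dy":0,"dz":0,"yaw":0}]' 0
```

```text
clock: 4.95
position: [0.5724, 0.2722, 0.0127]
tool_rot: [-0.146, -3.137, 0.001]
ft_force: [0.4, 1.0, 0.3]
gripper_width: 0.0513
grasp_force: 0.0
clock: 5.75
position: [0.5728, 0.2723, 0.0133]
tool_rot: [-0.146, -3.138, 0.0]
ft_force: [-1.2, -1.5, 1.8]
gripper_width: 0.0346
grasp_force: 59.7
```

The grip holds. I'll lift, and check that the barrel came along.

```bash
python3 -m crank '[{"dx":0,"dy":0,"dz":-0.005,"yaw":0},{"dx":0,"dy":0,"dz":-0.015,"yaw":0},{"dx":0,"dy":0,"dz":-0.03,"yaw":0},{"dx":0,"dy":0,"dz":-0.04,"yaw":0},{"dx":0,"dy":0,"dz":-0.04,"yaw":0},{"dx":0,"dy":0,"dz":-0.04,"yaw":0},{"dx":0,"dy":0,"dz":-0.03,"yaw":0},{"dx":0,"dy":0,"dz":0,"yaw":0},{"dx":0,"dy":0,"dz":0,"yaw":0},{"dx":0,"dy":0,"dz":0,"yaw":0}]'
python3 -m crank '[{"dx":-0.0075,"dy":-0.038,"dz":0,"yaw":0},{"dx":-0.0075,"dy":-0.038,"dz":0,"yaw":0},{"dx":-0.0075,"dy":-0.038,"dz":0,"yaw":0},{"dx":-0.0075,"dy":-0.038,"dz":0,"yaw":0},{"dx":-0.0075,"dy":-0.038,"dz":0,"yaw":0},{"dx":-0.0075,"dy":-0.038,"dz":0,"yaw":0},{"dx":-0.0075,"dy":-0.038,"dz":0,"yaw":0},{"dx":-0.0075,"dy":-0.038,"dz":0,"yaw":0},{"dx":-0.0075,"dy":-0.038,"dz":0,"yaw":0},{"dx":-0.0075,"dy":-0.038,"dz":0,"yaw":0},{"dx":-0.0075,"dy":-0.038,"dz":0,"yaw":0},{"dx":-0.0075,"dy":-0.038,"dz":0,"yaw":0}]'
python3 -m crank '[{"dx":0,"dy":0,"dz":0,"yaw":0.143},{"dx":0,"dy":0,"dz":0,"yaw":0.143},{"dx":0,"dy":0,"dz":0,"yaw":0.143},{"dx":0,"dy":0,"dz":0,"yaw":0.143},{"dx":0,"dy":0,"dz":0,"yaw":0.143},{"dx":0,"dy":0,"dz":0,"yaw":0.143},{"dx":0,"dy":0,"dz":0,"yaw":0.143},{"dx":0,"dy":0,"dz":0,"yaw":0.143},{"dx":0,"dy":0,"dz":0,"yaw":0.143},{"dx":0,"dy":0,"dz":0,"yaw":0.143},{"dx":0,"dy":0,"dz":0,"yaw":0.143},{"dx":0,"dy":0,"dz":0,"yaw":0},{"dx":0,"dy":0,"dz":0,"yaw":0},{"dx":0,"dy":0,"dz":0,"yaw":0}]'
python3 - <<'E'
from h import *
st=robot.state();print(st['clock'],st['position'],cv2.Rodrigues(st['tool_rot'])[0].round(3))
snap('wrist','w4')
E
```

```text
clock: 6.75
position: [0.5718, 0.2721, 0.2121]
tool_rot: [-0.145, -3.136, 0.002]
ft_force: [1.1, 0.2, -2.0]
gripper_width: 0.0345
grasp_force: 60.2
clock: 7.95
position: [0.6192, -0.1912, 0.2113]
tool_rot: [-0.145, -3.135, -0.001]
ft_force: [1.1, -0.2, -2.1]
gripper_width: 0.0346
grasp_force: 60.3
clock: 9.35
position: [0.6199, -0.1898, 0.2126]
tool_rot: [-2.32, -2.117, 0.001]
ft_force: [0.3, 0.3, -2.6]
gripper_width: 0.0346
grasp_force: 60.4
9.35 [ 0.61987191 -0.18982253  0.2126496 ] [[ 0.092  0.996 -0.001]
 [ 0.996 -0.092  0.   ]
 [ 0.    -0.001 -1.   ]]
```

View pics/w4.png

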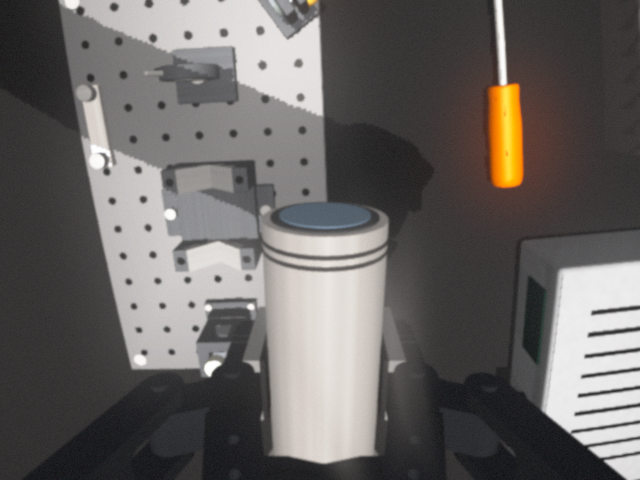

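The wrist view shows the held barrel, level, with the V-block beside it: saddles near (210,178) and (217,255), slot at (215,212). I'll enlarge the V-block.

```bash
python3 - <<'E'
from h import *
s=load('w4');c=s['image'][150:285,145:285,::-1]
m=cv2.resize(c,None,fx=4.4,fy=4.4,interpolation=cv2.INTER_CUBIC)
m=cv2.convertScaleAbs(m,alpha=1.3,beta=20)
for i in range(0,140,20): cv2.putText(m,str(145+i),(int(i*4.4),10),0,.35,(0,0,255)); cv2.line(m,(int(i*4.4),12),(int(i*4.4),594),(0,0,160) ,1)
for i in range(0,135,20): cv2.putText(m,str(150+i),(0,int(i*4.4)+4),0,.35,(0,255,0)); cv2.line(m,(22,int(i*4.4)),(616,int(i*4.4)),(0,160,0),1)
cv2.imwrite('pics/v.png',m); print(m.shape)
E
```

```text
(594, 616, 3)
```

View pics/v.png

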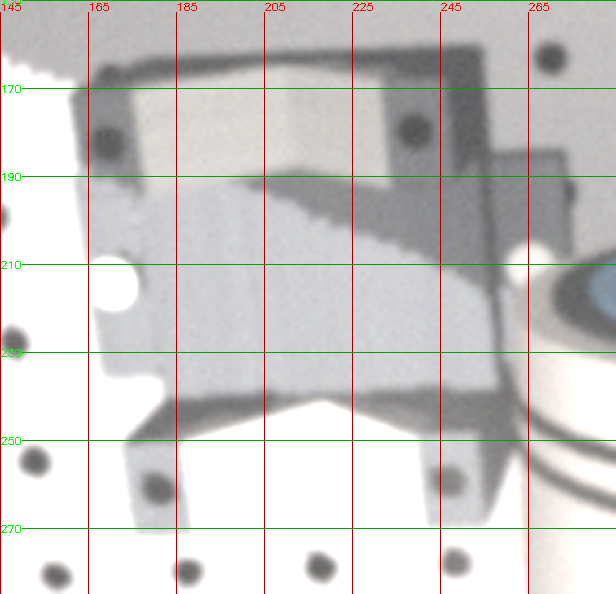

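The two saddles are clear in the crop. The inner top edges of the V flanks are at crop (133,85)-(145,192) and (381,78)-(392,187) on the far saddle, and (178,442)-(190,530) and (420,432)-(430,522) on the near one. They should be 39 mm apart at z = 51.7 mm.

```bash
python3 - <<'E'
from h import *
s=load('w4')
c=np.array([(133,85),(145,192),(381,78),(392,187),(178,442),(190,530),(420,432),(430,522),(125,443),(488,522)],float)
px=c/4.4+[144.6,149.6]
P=onz(s,px,.0517); print(P.round(4))
for i in (0,4): print('w',(P[i+2]-P[i])[:2]*1e3,(P[i+3]-P[i+1])[:2]*1e3,'len',(P[i+1]-P[i])[:2]*1e3)
L=P[[0,1,4,5],:2];R=P[[2,3,6,7],:2]
M=(L+R)/2;print(M.round(4)); print('centre',M.mean(0)); 
for A in(L,R,M): k=np.polyfit(A[:,1],A[:,0],1); print('dx/dy',k)
st=robot.state();T=cv2.Rodrigues(st['tool_rot'])[0];print(st['position'])
# held barrel: edges near rear and front, axis height
g=cv2.cvtColor(s['image'],cv2.COLOR_RGB2GRAY).astype(np.float32)
for y in(250,280,300,330,380,430):
    d=np.diff(cv2.GaussianBlur(g[y:y+1],(5,1),0).ravel()); print(y,250+d[250:290].argmax()+.5,d[250:290].max(),365+d[365:400].argmin()+.5,d[365:400].min())
E
```

```text
[[ 0.5155 -0.1453  0.0517]
 [ 0.514  -0.1634  0.0517]
 [ 0.5571 -0.1483  0.0517]
 [ 0.5561 -0.1666  0.0517]
 [ 0.5108 -0.2082  0.0517]
 [ 0.5096 -0.2249  0.0517]
 [ 0.554  -0.2102  0.0517]
 [ 0.5532 -0.2272  0.0517]
 [ 0.5013 -0.2075  0.0517]
 [ 0.5635 -0.2282  0.0517]]
w [41.59876155 -3.05543252] [42.08861055 -3.27281088] len [ -1.51087409 -18.07131083]
w [43.20613813 -2.05598583] [43.5091482  -2.29674865] len [ -1.19335187 -16.75714195]
[[ 0.5363 -0.1468]
 [ 0.535  -0.165 ]
 [ 0.5324 -0.2092]
 [ 0.5314 -0.2261]]
centre [ 0.53378798 -0.18677702]
dx/dy [0.07245657 0.52592413]
dx/dy [0.04891617 0.56429004]
dx/dy [0.06076765 0.54513798]
[ 0.61993793 -0.18993907  0.21285278]
250 263.5 18.375 385.5 -24.9375
280 250.5 18.125 384.5 -19.1875
300 256.5 25.875 383.5 -19.0625
330 251.5 11.8125 381.5 -13.0
380 269.5 25.9375 378.5 -28.9375
430 271.5 21.0625 374.5 -25.0
```

The V centre is at (0.5338, -0.187) with its axis turned -3.5°. The 79 mm end-to-end length agrees with the block. I'll go above it, align, and descend to 20 mm above the seat.

```bash
python3 -m crank '[{"dx":-0.001,"dy":-0.0215,"dz":0,"yaw":0},{"dx":-0.001,"dy":-0.0215,"dz":0,"yaw":0},{"dx":-0.001,"dy":-0.0215,"dz":0,"yaw":0},{"dx":-0.001,"dy":-0.0215,"dz":0,"yaw":-0.031},{"dx":0,"dy":0,"dz":0.03,"yaw":0},{"dx":0,"dy":0,"dz":0.04,"yaw":0},{"dx":0,"dy":0,"dz":0.04,"yaw":0},{"dx":0,"dy":0,"dz":0.03,"yaw":0},{"dx":0,"dy":0,"dz":0.02,"yaw":0},{"dx":0,"dy":0,"dz":0.002,"yaw":0},{"dx":0,"dy":0,"dz":0,"yaw":0},{"dx":0,"dy":0,"dz":0,"yaw":0},{"dx":0,"dy":0,"dz":0,"yaw":0}]'
python3 - <<'E'
from h import *
st=robot.state();print(st['clock'],st['position'],st['ft_force'],cv2.Rodrigues(st['tool_rot'])[0].round(3))
a=snap('side','s2');b=snap('scene','c2')
def crop(s,x,y,w,h): return cv2.resize(s['image'][y:y+h,x:x+w,::-1],(400,480),interpolation=cv2.INTER_CUBIC)
cv2.imwrite('pics/m2.png',np.hstack([crop(a,310,275,125,150),crop(b,155,180,125,150)]))
E
```

```text
clock: 10.7
position: [0.5351, -0.1861, 0.0527]
tool_rot: [2.29, 2.148, 0.002]
ft_force: [-0.3, 0.3, -2.5]
gripper_width: 0.0344
grasp_force: 60.6
10.7 [ 0.53510844 -0.18607266  0.0527079 ] [-0.27342097  0.33140168 -2.48880921] [[ 0.064  0.998  0.002]
 [ 0.998 -0.064 -0.   ]
 [-0.     0.002 -1.   ]]
```

View pics/m2.png

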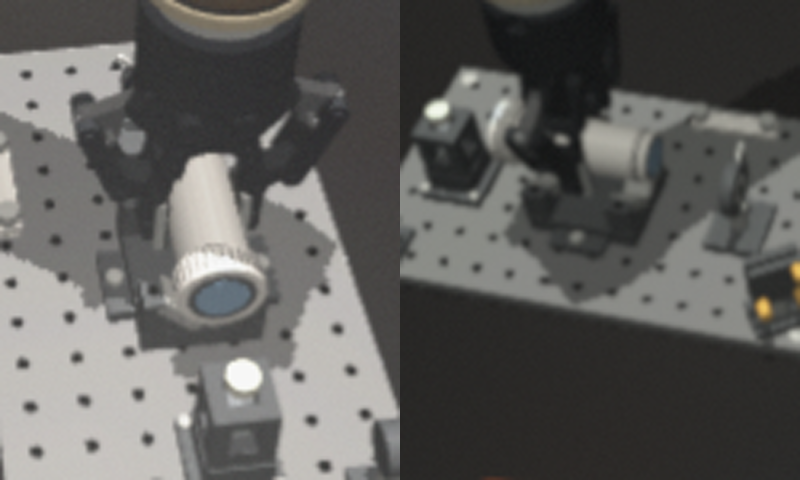

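The side view (left) shows the barrel over the V, with its ring towards the cuvette holder and well clear of it. The scene view (right) agrees. I'll lower it gently, watching the force.

```bash
python3 -m crank '[{"dx":0,"dy":-0.001,"dz":0.005,"yaw":0},{"dx":0,"dy":0,"dz":0.005,"yaw":0},{"dx":0,"dy":0,"dz":0.004,"yaw":0},{"dx":0,"dy":0,"dz":0.002,"yaw":0},{"dx":0,"dy":0,"dz":0,"yaw":0},{"dx":0,"dy":0,"dz":0,"yaw":0}]'
python3 -m crank '[{"dx":0,"dy":0,"dz":0.001,"yaw":0},{"dx":0,"dy":0,"dz":0.001,"yaw":0},{"dx":0,"dy":0,"dz":0.001,"yaw":0},{"dx":0,"dy":0,"dz":0,"yaw":0},{"dx":0,"dy":0,"dz":0,"yaw":0}]'
```

```text
clock: 11.4
position: [0.5332, -0.1858, 0.0352]
tool_rot: [-2.291, -2.149, 0.0]
ft_force: [-0.8, 0.3, -1.9]
gripper_width: 0.0347
grasp_force: 60.6
clock: 11.9
position: [0.5332, -0.1857, 0.0323]
tool_rot: [2.291, 2.149, 0.0]
ft_force: [0.2, 0.9, -2.9]
gripper_width: 0.0343
grasp_force: 60.6
```

```bash
python3 -m crank '[{"dx":0,"dy":0,"dz":0.001,"yaw":0},{"dx":0,"dy":0,"dz":0,"yaw":0},{"dx":0,"dy":0,"dz":0,"yaw":0},{"dx":0,"dy":0,"dz":0,"yaw":0}]'
python3 -m crank '[{"dx":0,"dy":0,"dz":0.0005,"yaw":0},{"dx":0,"dy":0,"dz":0,"yaw":0},{"dx":0,"dy":0,"dz":0,"yaw":0},{"dx":0,"dy":0,"dz":0,"yaw":0}]'
```

```text
clock: 12.3
position: [0.5332, -0.1857, 0.0313]
tool_rot: [2.291, 2.149, 0.0]
ft_force: [-0.3, 0.3, -1.2]
gripper_width: 0.0345
grasp_force: 60.9
clock: 12.7
position: [0.5333, -0.1858, 0.0312]
tool_rot: [2.291, 2.149, 0.001]
ft_force: [-2.6, 0.2, 6.0]
gripper_width: 0.0344
grasp_force: 61.3
```

Contact comes at the expected height (0.031). I'll press a little more and watch the sideways balance.

```bash
python3 -m crank '[{"dx":0,"dy":0,"dz":0.0005,"yaw":0},{"dx":0,"dy":0,"dz":0,"yaw":0},{"dx":0,"dy":0,"dz":0,"yaw":0},{"dx":0,"dy":0,"dz":0,"yaw":0}]'
python3 -m crank '[{"dx":0,"dy":0,"dz":0.0005,"yaw":0},{"dx":0,"dy":0,"dz":0,"yaw":0},{"dx":0,"dy":0,"dz":0,"yaw":0},{"dx":0,"dy":0,"dz":0,"yaw":0}]'; python3 -c "
from h import *
print(robot.state()['moment'])"
```

```text
clock: 13.1
position: [0.5333, -0.1859, 0.0311]
tool_rot: [2.291, 2.149, 0.001]
ft_force: [-3.3, 2.0, 11.1]
gripper_width: 0.0348
grasp_force: 61.9
clock: 13.5
position: [0.5333, -0.1858, 0.0311]
tool_rot: [2.291, 2.149, 0.002]
ft_force: [-5.6, 2.7, 16.1]
gripper_width: 0.0346
grasp_force: 62.3
[0.4461101  1.06547347 0.23236667]
```

Both flanks carry load, but the +x one carries more. I'll shift 0.5 mm towards -x and press slightly more.

```bash
python3 -m crank '[{"dx":0,"dy":-0.0005,"dz":0,"yaw":0},{"dx":0,"dy":0,"dz":0.0005,"yaw":0},{"dx":0,"dy":0,"dz":0,"yaw":0},{"dx":0,"dy":0,"dz":0,"yaw":0},{"dx":0,"dy":0,"dz":0,"yaw":0}]'; python3 - <<'E'
from h import *
print(robot.state()['moment'])
a=snap('side','s3');b=snap('scene','c3');robot.snapshot('side')
def crop(s,x,y,w,h): return cv2.resize(s['image'][y:y+h,x:x+w,::-1],(400,480),interpolation=cv2.INTER_CUBIC)
cv2.imwrite('pics/m3.png',np.hstack([crop(a,330,305,100,120),crop(b,160,185,100,120)]))
E
```

```text
clock: 14.0
position: [0.5334, -0.1858, 0.031]
tool_rot: [2.29, 2.149, 0.003]
ft_force: [-5.6, 2.7, 19.0]
gripper_width: 0.0346
grasp_force: 62.7
[0.48241193 0.95091339 0.24834722]
```

View pics/m3.png

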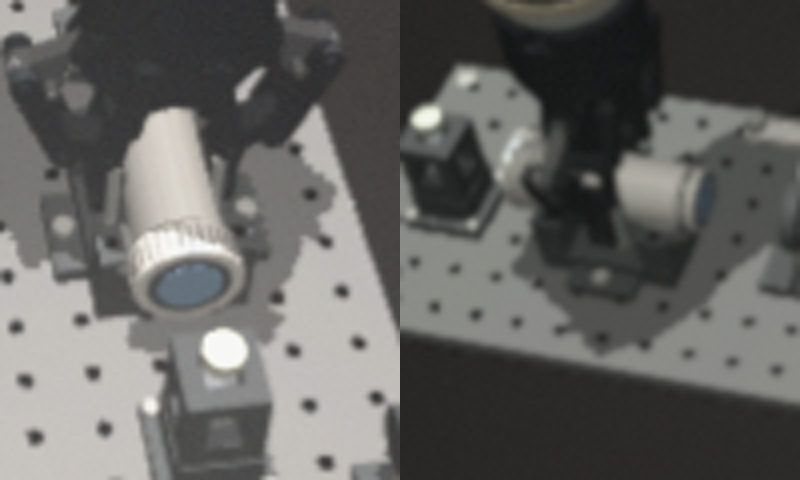

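Both views show the barrel down in the V, ring end towards the cuvette holder. I'll check the ring gap numerically from the ring-face centre at side pixel (376.7, 375.7), and balance the side force a bit more.

```bash
python3 -m crank '[{"dx":0,"dy":-0.0005,"dz":0,"yaw":0},{"dx":0,"dy":0,"dz":0.0003,"yaw":0},{"dx":0,"dy":0,"dz":0,"yaw":0},{"dx":0,"dy":0,"dz":0,"yaw":0},{"dx":0,"dy":0,"dz":0,"yaw":0}]'; python3 - <<'E'
from h import *
a=load('s3');b=load('side')
F=onz(a,[(376.7,375.7)],.0577);print('ring face',F.round(4), 'face of V via tool',robot.state()['position'])
# near saddle front-face top corners/ V bottom in first side image: crop(285,280), scale .45
pts=np.array([(555,487),(648,490)])-[400,300]
print('block -y end tops',onz(b,pts*.45+[285,280],.0517).round(4))
print(proj(b,[(.5338-.0024-.0195,-.187-.04+.0012,.0517),(.5314+.0195,-.187-.04-.0012,.0517)]),pts*.45+[285,280])
E
```

```text
clock: 14.65
position: [0.5333, -0.1858, 0.031]
tool_rot: [2.29, 2.148, 0.004]
ft_force: [-4.8, 2.5, 21.5]
gripper_width: 0.0348
grasp_force: 62.6
ring face [[ 0.5291 -0.2452  0.0577]] face of V via tool [ 0.53333629 -0.18578684  0.03096907]
block -y end tops [[ 0.5016 -0.2138  0.0517]
 [ 0.5673 -0.2282  0.0517]]
[[362.77067145 369.37588125]
 [386.74364579 367.01570246]] [[354.75 364.15]
 [396.6  365.5 ]]
```

The ring's rear edge is about 4.5 mm clear of the block's end. It's pressed with about 24 N, and both flanks are loaded. Handing in.

```bash
python3 -c "
from cell import robot
print(robot.sign_off())"
```

```text
the job is handed in; nothing more can be done
None
```

The job is handed in: the lens barrel lies in the V-block, ring end towards the cuvette holder and about 4.5 mm clear of the block's end, and the gripper is still pressing it onto both flanks with about 24 N (finished at about 15 s).

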